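# Put a fossil nodule in the tub and count it on the tally counter

## Robot

A 6-joint arm with a two-finger parallel gripper is mounted at the origin on a cart in front of the work surface, level with it; the furniture and walls round the work are solid. World frame = base frame: x ahead of the robot, y to its left, z up, the work surface at z = 0. Lengths are in mm, angles in degrees, forces in N, time in s.
With the tool pointing down it reaches from about 300 to 850 mm from the base axis. Payload 4.2 kg.
Tool frame: the origin (TCP) lies at the very end of the fingers, on their centre line; the grasp point (between the pads) lies 19 mm behind it; z points along the fingers, y is the direction in which the jaws open and shut (so a half turn about z gives the same grasp; the last joint's range is limited). The gripper opens to 91 mm and grips with 3 to 60 N. Pads are 32 mm wide; open, the fingers measure 118 mm over their backs; the gripper's body (76 mm by 178 mm) begins 60 mm behind the grasp point.
Start: joints at [-64.572, 18.312, 89.639, -0, 72.044, -1.146], TCP at [257.232, -514.271, 213.976] pointing down, gripper open.
Joint ranges: [-177.97, 177.97], [-48.28, 115.42], [12.27, 149.76], [-77.06, 257.06], [2.81, 150.46], [-146.56, 146.56]. Speed limits (degrees/s): [147.25, 147.25, 180, 180, 180, 180].

## Interface

Orientations are given as [roll, pitch, yaw] about the fixed x, y, z axes, in that order (R = Rz(yaw) Ry(pitch) Rx(roll)).
In Python, from workcell import telemetry, grab_frame, job gives the robot as it stands.
- The arm moves only by the tool drive_tool, never from a script. Its argument "moves" is a list of rows, each an object of numbers: "claw": the closure, from -1 (fully open) to 1 (shut); "dx", "dy", "dz": the shift along the tool's x, y, z in units of 20 mm (1.0 is 20 mm); "yaw": the turn about the tool's z in units of 0.15 rad (1.0 is 0.15 rad). In form: [{"claw": .., "dx": .., "dy": .., "dz": .., "yaw": ..}, ...]. A call has 1 to 5 rows; each row shifts and turns the pose as measured when the row begins, along the tool's axes as they then stand; what a row does not reach is not made up. A row lasts 1/8 s, in which the tool goes at most 62.5 mm and 10.7 degrees, less where a joint would pass 70% of its speed; a pose out of reach is approached as far as the arm can. A call with a number of a shift or a turn outside -1 to 1 is refused whole. A call with a gripper value outside its range is refused whole. The fingers move at their own pace and stop on an object; "grip_force" is the grip in N (left out, the last holds). Time passes only in rows, so rows that do not move let the fingers close. It gives the time, the measured TCP pose, the force and the opening at its end, in the units of the state.
- telemetry.state(): the state, without advancing time (a new reading comes with each control period).
- grab_frame(name): name is "scene" or "top" or "wrist"; returns a dict with "color" (384x512x3 uint8, blue, green, red), "vertical_fov" (degrees; the focal length in pixels is half the picture's height over the tangent of half this angle, whatever the lens; pixels are square), "cx", "cy" (the principal point, pixels), "dist" ([k1, k2, p1, p2, k3] as OpenCV has them; the pictures are not rectified), "pose" (4x4, takes a point from camera to world coordinates). Camera axes: x right, y down, z forward; pixel columns grow to the right and rows downward; lengths in mm; the calibration is good to about 2 mm. A picture is of the moment at which its call begins. There is no depth.
- job.job_done(): hands the job in, once; it reports no verdict.
The state is a dict: "time_s": time; "qpos": joint angles; "qvel": joint speeds; "effort": joint torques, N m; "ee_pos": TCP position; "ee_rot": TCP orientation; "force": force on the tool from outside, world axes, zero at the start; "torque": the same for the moment, N m; "gripper_width": finger opening in mm.
Only numpy, scipy, OpenCV 4.12 (cv2) and the standard library are available. Lean on these libraries where they do the work, as an engineer would, in place of code of your own. Each camera call takes 0.05 s, during which the arm holds its last target.

## Task

Lower the rounded fossil nodule gently into the deep grey tub, without dropping it in, and let go of it. Only then count it on the tally counter: swing the lever with the red post all the way to its stop and let it spring back to rest. Leave the tub standing where it is and do not knock over the dropper bottle.

Things in the scene. Friction and masses are not known exactly. Their poses are not given: they have to be found in the camera images.
- nodule: loose rounded reddish-brown stone nodule with a dark spiral ridge on top, bun-shaped, round about its upright axis: 50 mm across at mid-height (23 mm up), 46 mm high, on a flat foot 28 mm across; about 0.15 kg. Origin at the centre of its foot, z up. It stands on the bench between the tub and the counter, clear of both.
- nodule_center (a point): centre of the nodule, 23 mm above its foot, where it is widest (50 mm). (Overhead, the mouth of a fixed fume hood hangs 0.85 m above the bench, over x 0.21 to 0.38 m, y -0.18 to 0.03 m in the robot's frame: keep the arm's elbow clear of it, for instance swung out to the right.)
- tub: loose round grey plastic tub, open top, blue felt on its floor: outside 148 mm across at the rim, 140 mm at the foot, 72 mm high; inside 132 mm across at the floor, 140 mm at the mouth; inner floor 6 mm above the bench; 0.6 kg. Origin at the centre of its underside, z up. It stands left or right of the nodule, the counter on the other side.
- counter: green bench tally counter fixed to the bench: dark base plate 110 x 110 mm, housing 86 x 90 mm, top 60 mm above the bench, white number drums in its front face. Origin at the centre of the underside; its front looks along its own -x (toward the robot, turned up to 0.35 rad either way), +y to the left as the robot sees it. Two stop pins 10 mm high stand on top, 36 mm from the lever's hinge.
- advance_lever (a joint): angle of the steel lever on top of the counter: 0 = at rest, 1.05 rad = at its stop. It grows anticlockwise seen from above: the red post sweeps across the counter's front from its +y side to its -y side (left to right seen from the robot). The return spring pulls with about 2 N at the post at rest, 5.5 N at the stop; let go, the lever returns by itself at once.
- lever_post (a point): point on the axis of the upright red post at the end of the lever, 94 mm above the bench; the post is 12 mm in diameter and stands from 70 mm to 114 mm above the bench, the lever arm below it reaches up to 72 mm; free all round. It moves with the lever.
- lever_hinge (a point): point on the lever's upright hinge axis, 94 mm above the bench (in free air over the hub, whose top is at 76 mm); the post's axis lies 65 mm from it. At rest the post stands 0.525 rad to the left of the counter's front direction (its -x, seen from the robot), at the stop 0.525 rad to the right of it.
- dropper_bottle: small brown dropper bottle with a black cap, 37 mm across, 109 mm high, loose on the left of the bench. Origin at the centre of its foot, z up.
Not all that is in view belongs to the job. What is meant by the nodule is not purple or yellow, and is the larger of those in its own colour.

How it is judged (in metres and radians):
On the way, in this order (a step that is already met when the one before it is completed fails the run):
1. the nodule lies in the tub, let go of and at rest (horizontal distance between nodule and tub below 0.055 m and z of nodule_center in the frame of tub between 0 and 0.045 m and contact force between nodule and the fingers below 0.1 N and linear speed of nodule below 0.05 m/s), for 0.2 s.
2. the lever is swung to its stop (0.97 rad or more of 1.05) (value of joint advance_lever above 0.97 rad), for 0.04 s.
3. the lever is back at rest (value of joint advance_lever below 0.08 rad), for 0.2 s.
At the end, for the whole second after the job is handed in: The nodule rests in the tub, let go of (centre within 55 mm of the tub's axis and under 45 mm above its underside); the tub stands upright (within 0.1 rad) within 40 mm of where it stood; the lever is back at rest (under 0.08 rad); the dropper bottle stands (all of step 1 and angle between tub's own z axis and vertical below 0.1 rad and distance of tub from where it was at the start of the episode below 0.04 m and angle between dropper_bottle's own z axis and vertical below 0.5 rad and value of joint advance_lever below 0.08 rad); the robot touches nothing.
It fails at once if the lever is swung (over 0.3 rad) while the nodule is not in the tub (value of joint advance_lever above 0.3 rad and not (horizontal distance between nodule and tub below 0.055 m and z of nodule_center in the frame of tub between 0 and 0.045 m)).
It fails at once if the nodule falls into the tub or is thrown in (faster than 0.65 m/s at or below the rim: a fall of more than about 20 mm) (horizontal distance between nodule and tub below 0.075 m and z of nodule in the frame of tub below 0.075 m and linear speed of nodule above 0.65 m/s).
It fails at once if the nodule is pressed against the tub with more than 30 N (contact force between nodule and tub above 30 N).
It fails at once if the tub is tipped over 0.3 rad or shifted more than 40 mm (angle between tub's own z axis and vertical above 0.3 rad or distance of tub from where it was at the start of the episode above 0.04 m).
It fails at once if the dropper bottle is knocked over (not (angle between dropper_bottle's own z axis and vertical below 0.5 rad)).
It also fails if it takes over 51 s, if anything falls off the work surface, if the arm or the gripper's body presses on something with over 40 N, if the wrist force passes 120 N, or if a joint passes its speed limit or range.

## Working session

There is one attempt and no reset: what is moved stays moved. The work goes in short steps, Python scripts to look and compute and a tool call to move; the robot and the scene stay as the last step left them, time stands still between calls to the robot, and variables do not carry over. Pictures are saved under pics/ and viewed, and the job is handed in when it is done.

Besides the shell and the picture viewer there is one more tool, called after "Call:" by a JSON object that holds its "fn" and its "kwargs", one argument or row to a line. drive_tool: Moves the arm, as the interface text tells. Its arguments: {"type":"object","properties":{"moves":{"type":"array"},"grip_force":{"type":"number"}},"required":["moves"]}

```bash
mkdir -p pics
cat > h.py <<'E'
import numpy as np,cv2
from workcell import telemetry, grab_frame, job
def K(f):
    h=f["color"].shape[0]; fl=h/2/np.tan(np.radians(f["vertical_fov"])/2)
    return np.array([[fl,0,f["cx"]],[0,fl,f["cy"]],[0,0,1.]])
def px2w(f,u,v,z):
    p=cv2.undistortPoints(np.array([[[u,v]]],float),K(f),np.array(f["dist"],float))[0,0]
    T=np.array(f["pose"]);d=T[:3,:3]@np.array([p[0],p[1],1]);o=T[:3,3]
    return o+d*(z-o[2])/d[2]
def w2px(f,P):
    T=np.linalg.inv(np.array(f["pose"]));r,_=cv2.Rodrigues(T[:3,:3])
    return cv2.projectPoints(np.array(P,float).reshape(-1,1,3),r,T[:3,3].copy(),K(f),np.array(f["dist"],float))[0][:,0]
E
python3 - <<'E'
from h import *
import pickle
fs={}
for n in["scene","top","wrist"]:
    f=grab_frame(n);fs[n]=f;cv2.imwrite(f"pics/{n}0.png",f["color"]);print(n,f["vertical_fov"],np.round(np.array(f["pose"])[:3,3]),np.round(np.array(f["pose"])[:3,2],2))
pickle.dump(fs,open("f0.pkl","wb"))
print(telemetry.state())
E
```

```text
scene 43.3304845207009 [ 840.  569. 1139.] [-0.24 -0.49 -0.84]
top 50.6862377575621 [ 365.  -55. 1346.] [ 0.11 -0.02 -0.99]
wrist 62.32853440057115 [ 328. -481.  384.] [-0.25 -0.12 -0.96]
{'time_s': 0.15, 'qpos': array([-6.45738930e+01,  1.83444382e+01,  8.96883715e+01,  1.83967546e-03,
        7.20436076e+01, -1.14523819e+00]), 'qvel': array([-0.02557972, -0.09845043, -0.2620491 ,  0.01011624,  0.04433488,
        0.01319129]), 'effort': array([ 1.94827189e-03, -4.12774014e+01, -2.32154882e+01,  7.28016277e-02,
        4.33083123e-02, -1.12438388e-04]), 'ee_pos': array([ 257.0655796 , -513.93406195,  213.31467719]), 'ee_rot': array([-1.79923633e+02, -3.27629999e-03,  2.65707747e+01]), 'force': array([ 0.59168641, -0.28777771, -0.64827798]), 'torque': array([ 0.01343737, -0.00794766,  0.01120482]), 'gripper_width': 91.5125036435882}
```

View pics/top0.png

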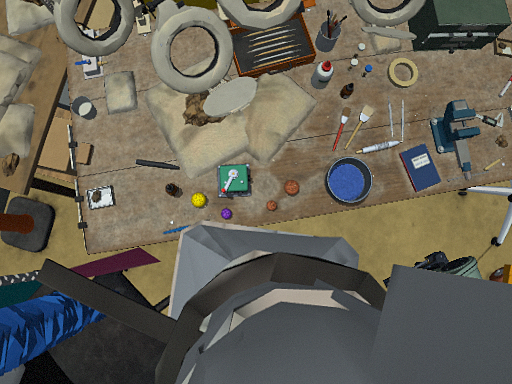

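View pics/scene0.png

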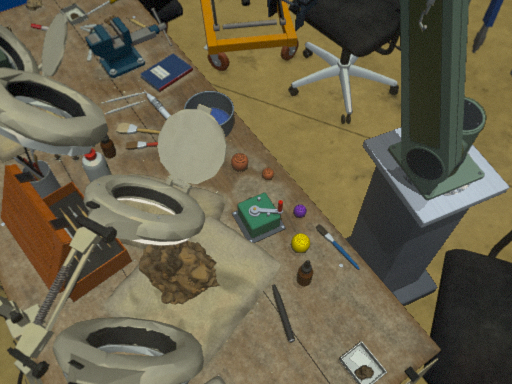

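View pics/wrist0.png

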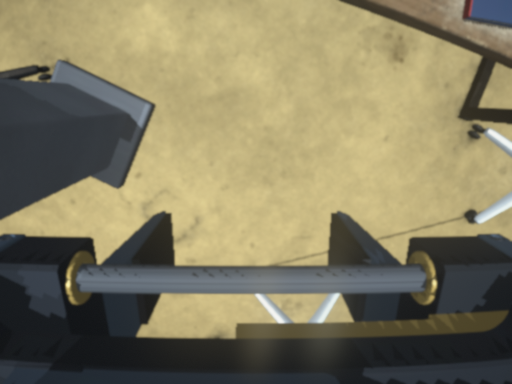

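The top view shows these candidates: large reddish-brown (291,187), small reddish-brown (272,205), yellow (199,200), purple (226,213). The tub is at (349,180), the counter at (234,180) and the dropper bottle at (173,189). By the description I choose the one at (291,187), and I'll check it in a close crop.

Run:
```python
from h import *
import pickle
fs=pickle.load(open("f0.pkl","rb"))
a=fs["top"]["color"][145:225,160:385];b=fs["scene"]["color"][80:300,170:345]
cv2.imwrite("pics/ctop.png",cv2.resize(a,None,fx=3.5,fy=3.5,interpolation=cv2.INTER_CUBIC))
cv2.imwrite("pics/cscene.png",cv2.resize(b,None,fx=2.7,fy=2.7,interpolation=cv2.INTER_CUBIC))
```

```text
(no output)
```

View pics/ctop.png

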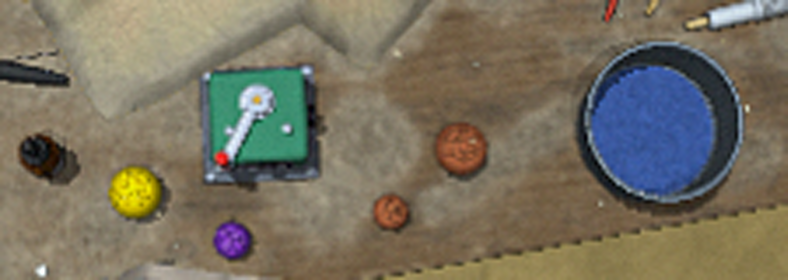

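View pics/cscene.png

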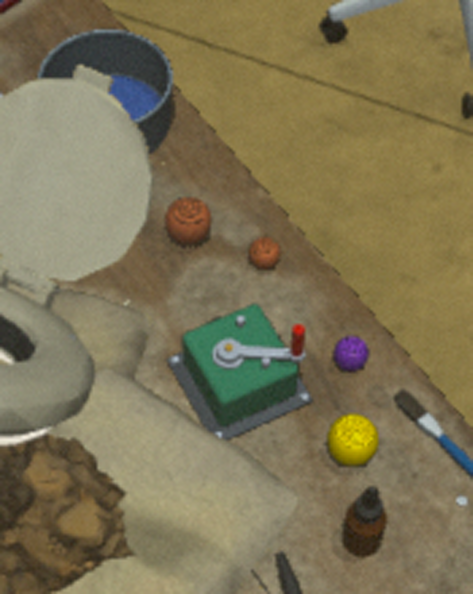

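Run:
```python
from h import *
import pickle
fs=pickle.load(open("f0.pkl","rb"))
t=fs["top"];s=fs["scene"]
T=lambda x,y,z:print(np.round(px2w(t,x/3.5+160-.35,y/3.5+145-.35,z),1))
S=lambda x,y,z:print(np.round(px2w(s,x/2.7+170-.3,y/2.7+80-.3,z),1))
print("nod");T(461,149,23);S(188,222,23)
# colour-centroid
for f,(u,v) in((t,(291,187)),(s,(239,162))):
    hsv=cv2.cvtColor(f["color"],cv2.COLOR_BGR2HSV);m=cv2.inRange(hsv,(0,110,50),(14,255,255))
    n,l,st,c=cv2.connectedComponentsWithStats(m)
    i=l[v,u];print(st[i],c[i],px2w(f,*c[i],23))
print("small");T(391,211,15)
print("post");T(222,157,114);S(299,330,114)
print("hub");T(257,100,76);S(229,349,76)
print("tub rim L,R,T,B");T(585,124,72);T(743,124,72);T(664,43,72);T(664,203,72)
print("bottle");T(34,148,109);S(370,492,109)
print("plate corners");T(203,70,5);T(313,67,5);T(206,183,5);T(318,180,5)
print("yellow,purple");T(136,192,20);T(233,240,15)
```

```text
nod
[ 533.3 -219.8   23. ]
[ 534.  -216.9   23. ]
[284 180  15  15 176] [291.07386364 187.05681818] [ 533.86889319 -218.82981294   23.        ]
[231 153  17  18 236] [239.19067797 161.16949153] [ 533.30300906 -219.52059324   23.        ]
small
[ 475.1 -153.9   15. ]
post
[513.6   1.2 114. ]
[513.    4.1 114. ]
hub
[570.3 -28.2  76. ]
[571.4 -24.2  76. ]
tub rim L,R,T,B
[ 550.8 -328.2   72. ]
[ 552.  -477.1   72. ]
[ 627.3 -404.3   72. ]
[ 478.4 -400.2   72. ]
bottle
[521.4 167.1 109. ]
[526.4 176.  109. ]
plate corners
[610.7  25.3   5. ]
[614.2 -80.2   5. ]
[501.8  21.1   5. ]
[505.2 -85.3   5. ]
yellow,purple
[491.5  85.9  20. ]
[447.1  -5.3  15. ]
```

```bash
cat >> h.py <<'E'
def plan(x,y,z,yaw=None,n=5):
    s=telemetry.state();p=s["ee_pos"];R=s["ee_rot"];yw=R[2]
    print("now",round(s["time_s"],2),np.round(p,1),np.round(R,1),"F",np.round(s["force"],1),"w",round(s["gripper_width"],1),"q",np.round(s["qpos"],0))
    d=np.array([x,y,z])-p; ty=yw if yaw is None else yaw
    dyaw=-((ty-yw+180)%360-180)/np.degrees(.15)
    N=max(1,int(np.ceil(max(np.linalg.norm(d)/19.9,abs(dyaw)/1.0))))
    print("rows total",N)
    for i in range(min(n,N)):
        a=np.radians(yw-i*np.degrees(.15)*dyaw/N); w=d/N
        print({"dx":round((w[0]*np.cos(a)+w[1]*np.sin(a))/20,2),"dy":round((w[0]*np.sin(a)-w[1]*np.cos(a))/20,2),"dz":round(-w[2]/20,2),"yaw":round(dyaw/N,2)})
E
python3 -c "
from h import *
plan(533.6,-219,190,90)"
```

```text
now 0.15 [ 257.1 -513.9  213.3] [-179.9   -0.    26.6] F [ 0.6 -0.3 -0.6] w 91.5 q [-65.  18.  90.   0.  72.  -1.]
rows total 21
{'dx': np.float64(0.9), 'dy': np.float64(-0.33), 'dz': np.float64(0.06), 'yaw': np.float64(-0.35)}
{'dx': np.float64(0.92), 'dy': np.float64(-0.29), 'dz': np.float64(0.06), 'yaw': np.float64(-0.35)}
{'dx': np.float64(0.93), 'dy': np.float64(-0.24), 'dz': np.float64(0.06), 'yaw': np.float64(-0.35)}
{'dx': np.float64(0.94), 'dy': np.float64(-0.19), 'dz': np.float64(0.06), 'yaw': np.float64(-0.35)}
{'dx': np.float64(0.95), 'dy': np.float64(-0.14), 'dz': np.float64(0.06), 'yaw': np.float64(-0.35)}
```

Call:
{"fn": "drive_tool", "kwargs": {
  "moves": [
    {"claw":-1,"dx":0.9,"dy":-0.33,"dz":0.06,"yaw":-0.35},
    {"claw":-1,"dx":0.92,"dy":-0.29,"dz":0.06,"yaw":-0.35},
    {"claw":-1,"dx":0.93,"dy":-0.24,"dz":0.06,"yaw":-0.35},
    {"claw":-1,"dx":0.94,"dy":-0.19,"dz":0.06,"yaw":-0.35},
    {"claw":-1,"dx":0.95,"dy":-0.14,"dz":0.06,"yaw":-0.35}
  ],
  "grip_force": 20
}}

```text
time_s: 0.78
ee_pos: [326.5, -437.6, 206.5]
ee_rot: [-179.9, -0.1, 42.6]
force: [-1.1, 0.7, -0.1]
gripper_width: 91.0
```

```bash
python3 -c "
from h import *
plan(533.6,-219,190,90,10)"
```

```text
now 0.78 [ 326.5 -437.6  206.5] [-1.799e+02 -1.000e-01  4.260e+01] F [-1.1  0.7 -0.1] w 91.0 q [-55.  16.  94.   0.  70.  -7.]
rows total 16
{'dx': np.float64(0.94), 'dy': np.float64(-0.06), 'dz': np.float64(0.05), 'yaw': np.float64(-0.34)}
{'dx': np.float64(0.94), 'dy': np.float64(-0.02), 'dz': np.float64(0.05), 'yaw': np.float64(-0.34)}
{'dx': np.float64(0.94), 'dy': np.float64(0.03), 'dz': np.float64(0.05), 'yaw': np.float64(-0.34)}
{'dx': np.float64(0.94), 'dy': np.float64(0.08), 'dz': np.float64(0.05), 'yaw': np.float64(-0.34)}
{'dx': np.float64(0.93), 'dy': np.float64(0.13), 'dz': np.float64(0.05), 'yaw': np.float64(-0.34)}
{'dx': np.float64(0.92), 'dy': np.float64(0.18), 'dz': np.float64(0.05), 'yaw': np.float64(-0.34)}
{'dx': np.float64(0.91), 'dy': np.float64(0.23), 'dz': np.float64(0.05), 'yaw': np.float64(-0.34)}
{'dx': np.float64(0.9), 'dy': np.float64(0.27), 'dz': np.float64(0.05), 'yaw': np.float64(-0.34)}
{'dx': np.float64(0.89), 'dy': np.float64(0.32), 'dz': np.float64(0.05), 'yaw': np.float64(-0.34)}
{'dx': np.float64(0.87), 'dy': np.float64(0.36), 'dz': np.float64(0.05), 'yaw': np.float64(-0.34)}
```

Call:
{"fn": "drive_tool", "kwargs": {
  "moves": [
    {"claw":-1,"dx":0.94,"dy":-0.06,"dz":0.05,"yaw":-0.34},
    {"claw":-1,"dx":0.94,"dy":-0.02,"dz":0.05,"yaw":-0.34},
    {"claw":-1,"dx":0.94,"dy":0.03,"dz":0.05,"yaw":-0.34},
    {"claw":-1,"dx":0.94,"dy":0.08,"dz":0.05,"yaw":-0.34},
    {"claw":-1,"dx":0.93,"dy":0.13,"dz":0.05,"yaw":-0.34}
  ]
}}

```text
time_s: 1.4
ee_pos: [395.6, -363.6, 201.5]
ee_rot: [-179.9, -0.1, 58.3]
force: [0.0, -0.7, 0.1]
gripper_width: 91.0
```

Call:
{"fn": "drive_tool", "kwargs": {
  "moves": [
    {"claw":-1,"dx":0.92,"dy":0.18,"dz":0.05,"yaw":-0.34},
    {"claw":-1,"dx":0.91,"dy":0.23,"dz":0.05,"yaw":-0.34},
    {"claw":-1,"dx":0.9,"dy":0.27,"dz":0.05,"yaw":-0.34},
    {"claw":-1,"dx":0.89,"dy":0.32,"dz":0.05,"yaw":-0.34},
    {"claw":-1,"dx":0.87,"dy":0.36,"dz":0.05,"yaw":-0.34}
  ]
}}

```text
time_s: 2.02
ee_pos: [463.3, -289.1, 196.3]
ee_rot: [-180.0, -0.1, 74.0]
force: [0.3, 0.2, 0.5]
gripper_width: 91.1
```

```bash
python3 -c "
from h import *
plan(533.6,-219,180,90,10)"
```

```text
now 2.02 [ 463.3 -289.1  196.3] [-1.8e+02 -1.0e-01  7.4e+01] F [0.3 0.2 0.5] w 91.1 q [-33.  16.  95.   0.  69. -17.]
rows total 6
{'dx': np.float64(0.72), 'dy': np.float64(0.4), 'dz': np.float64(0.14), 'yaw': np.float64(-0.31)}
{'dx': np.float64(0.7), 'dy': np.float64(0.43), 'dz': np.float64(0.14), 'yaw': np.float64(-0.31)}
{'dx': np.float64(0.68), 'dy': np.float64(0.47), 'dz': np.float64(0.14), 'yaw': np.float64(-0.31)}
{'dx': np.float64(0.66), 'dy': np.float64(0.5), 'dz': np.float64(0.14), 'yaw': np.float64(-0.31)}
{'dx': np.float64(0.64), 'dy': np.float64(0.53), 'dz': np.float64(0.14), 'yaw': np.float64(-0.31)}
{'dx': np.float64(0.61), 'dy': np.float64(0.56), 'dz': np.float64(0.14), 'yaw': np.float64(-0.31)}
```

Call:
{"fn": "drive_tool", "kwargs": {
  "moves": [
    {"claw":-1,"dx":0.72,"dy":0.4,"dz":0.14,"yaw":-0.31},
    {"claw":-1,"dx":0.7,"dy":0.43,"dz":0.14,"yaw":-0.31},
    {"claw":-1,"dx":0.68,"dy":0.47,"dz":0.14,"yaw":-0.31},
    {"claw":-1,"dx":0.66,"dy":0.5,"dz":0.14,"yaw":-0.31},
    {"claw":-1,"dx":0.64,"dy":0.53,"dz":0.14,"yaw":-0.31}
  ]
}}

```text
time_s: 2.65
ee_pos: [525.6, -226.1, 181.4]
ee_rot: [180.0, -0.1, 88.3]
force: [-0.2, 0.1, -0.2]
gripper_width: 91.2
```

Run:
```python
from h import *
plan(533.6,-219,180,90,10)
f=grab_frame("wrist");cv2.imwrite("pics/wrist1.png",f["color"])
f=grab_frame("top");cv2.imwrite("pics/top1.png",f["color"])
```

```text
now 2.65 [ 525.6 -226.1  181.4] [ 1.80e+02 -1.00e-01  8.83e+01] F [-0.2  0.1 -0.2] w 91.2 q [-24.  19.  93.   0.  68. -23.]
rows total 1
{'dx': np.float64(0.37), 'dy': np.float64(0.39), 'dz': np.float64(0.07), 'yaw': np.float64(-0.2)}
```

View pics/wrist1.png

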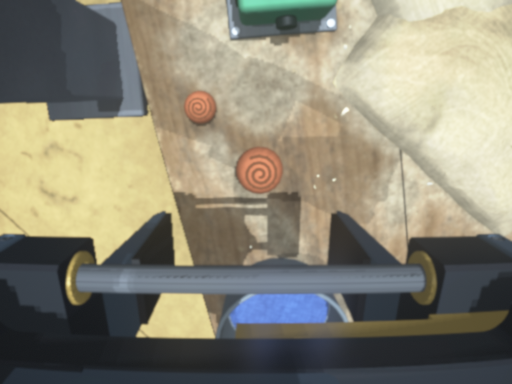

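View pics/top1.png

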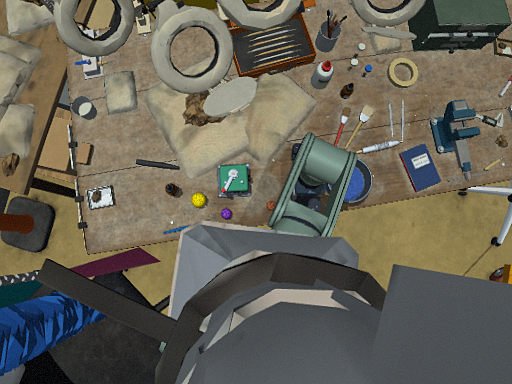

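The wrist view shows the large spiral nodule at (260,170), the small one at (200,107) and the tub at the bottom. I'll measure the nodule again from here.

Run:
```python
from h import *
f=grab_frame("wrist")
hsv=cv2.cvtColor(f["color"],cv2.COLOR_BGR2HSV);m=cv2.inRange(hsv,(0,110,50),(14,255,255))
n,l,st,c=cv2.connectedComponentsWithStats(m)
for i in range(1,n):
    if st[i][4]>200: print(st[i],c[i],px2w(f,*(st[i][:2]+st[i][2:4]/2-.5),25))
for nm,P in(("post",(513.3,2.5,114)),("nod",(533.6,-219,25))):print(nm,w2px(f,P))
# two rim points of tub at front wall
plan(533.6,-219,100,90)
```

```text
[184  92  31  32 764] [199.09816754 107.61910995] [ 477.01417408 -153.53655488   25.        ]
[ 237  148   45   46 1617] [258.90909091 170.49659864] [ 535.58358988 -220.06947615   25.        ]
post [[ 219.31861594 -129.71043855]]
nod [[257.08801169 169.56074404]]
now 2.8 [ 525.2 -226.3  181.3] [-1.80e+02 -1.00e-01  8.82e+01] F [-0.1 -0.5  0.7] w 91.7 q [-25.  19.  93.   0.  68. -23.]
rows total 5
{'dx': np.float64(0.08), 'dy': np.float64(0.08), 'dz': np.float64(0.81), 'yaw': np.float64(-0.04)}
{'dx': np.float64(0.08), 'dy': np.float64(0.08), 'dz': np.float64(0.81), 'yaw': np.float64(-0.04)}
{'dx': np.float64(0.07), 'dy': np.float64(0.08), 'dz': np.float64(0.81), 'yaw': np.float64(-0.04)}
{'dx': np.float64(0.07), 'dy': np.float64(0.08), 'dz': np.float64(0.81), 'yaw': np.float64(-0.04)}
{'dx': np.float64(0.07), 'dy': np.float64(0.08), 'dz': np.float64(0.81), 'yaw': np.float64(-0.04)}
```

Call:
{"fn": "drive_tool", "kwargs": {
  "moves": [
    {"claw":-1,"dx":0.08,"dy":0.1,"dz":0.8,"yaw":-0.04},
    {"claw":-1,"dx":0.08,"dy":0.1,"dz":0.8,"yaw":-0.04},
    {"claw":-1,"dx":0.07,"dy":0.1,"dz":0.8,"yaw":-0.04},
    {"claw":-1,"dx":0.07,"dy":0.1,"dz":0.8,"yaw":-0.04},
    {"claw":-1,"dx":0.07,"dy":0.1,"dz":0.8,"yaw":-0.04}
  ]
}}

```text
time_s: 3.42
ee_pos: [534.8, -219.8, 96.1]
ee_rot: [-180.0, -0.1, 89.9]
force: [0.3, -0.6, -0.4]
gripper_width: 91.0
```

```bash
python3 -c "
from h import *
plan(534.5,-219.5,30,90)"
```

```text
now 3.42 [ 534.8 -219.8   96.1] [-1.80e+02 -1.00e-01  8.99e+01] F [ 0.3 -0.6 -0.4] w 91.0 q [-24.  24.  99.   0.  57. -23.]
rows total 4
{'dx': np.float64(0.0), 'dy': np.float64(-0.0), 'dz': np.float64(0.83), 'yaw': np.float64(-0.0)}
{'dx': np.float64(0.0), 'dy': np.float64(-0.0), 'dz': np.float64(0.83), 'yaw': np.float64(-0.0)}
{'dx': np.float64(0.0), 'dy': np.float64(-0.0), 'dz': np.float64(0.83), 'yaw': np.float64(-0.0)}
{'dx': np.float64(0.0), 'dy': np.float64(-0.0), 'dz': np.float64(0.83), 'yaw': np.float64(-0.0)}
```

Call:
{"fn": "drive_tool", "kwargs": {
  "moves": [
    {"claw":-1,"dz":0.85},
    {"claw":-1,"dz":0.85},
    {"claw":-1,"dz":0.8},
    {"claw":-1,"dz":0.6},
    {"claw":-1,"dz":0.3}
  ]
}}

```text
validation failed for argument at $.mo...
```

Run:
```python
from h import *
plan(534.5,-219.5,6,90)
f=grab_frame("wrist");cv2.imwrite("pics/wrist2.png",f["color"])
```

```text
now 3.42 [ 534.8 -219.8   96.1] [-1.80e+02 -1.00e-01  8.99e+01] F [ 0.3 -0.6 -0.4] w 91.0 q [-24.  24.  99.   0.  57. -23.]
rows total 5
{'dx': np.float64(0.0), 'dy': np.float64(-0.0), 'dz': np.float64(0.9), 'yaw': np.float64(-0.0)}
{'dx': np.float64(0.0), 'dy': np.float64(-0.0), 'dz': np.float64(0.9), 'yaw': np.float64(-0.0)}
{'dx': np.float64(0.0), 'dy': np.float64(-0.0), 'dz': np.float64(0.9), 'yaw': np.float64(-0.0)}
{'dx': np.float64(0.0), 'dy': np.float64(-0.0), 'dz': np.float64(0.9), 'yaw': np.float64(-0.0)}
{'dx': np.float64(0.0), 'dy': np.float64(-0.0), 'dz': np.float64(0.9), 'yaw': np.float64(-0.0)}
```

View pics/wrist2.png

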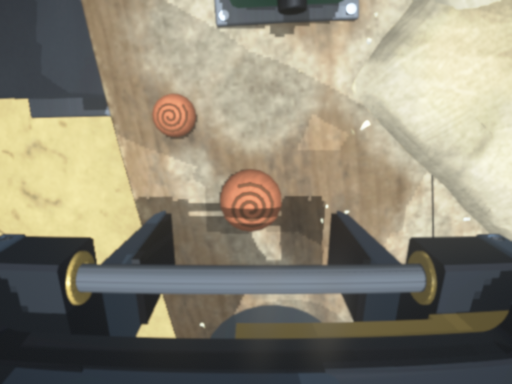

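All keys are required in each row. The nodule is at (251,200), centred between the fingers, so I'm descending.

Call:
{"fn": "drive_tool", "kwargs": {
  "moves": [
    {"claw":-1,"dx":0,"dy":0,"dz":0.85,"yaw":0},
    {"claw":-1,"dx":0,"dy":0,"dz":0.85,"yaw":0},
    {"claw":-1,"dx":0,"dy":0,"dz":0.8,"yaw":0},
    {"claw":-1,"dx":0,"dy":0,"dz":0.6,"yaw":0},
    {"claw":-1,"dx":0,"dy":0,"dz":0.3,"yaw":0}
  ]
}}

```text
time_s: 4.1
ee_pos: [533.9, -218.8, 22.2]
ee_rot: [-179.8, -0.2, 89.9]
force: [0.9, 0.5, -0.4]
gripper_width: 91.2
```

Run:
```python
from h import *
plan(534.5,-219.5,6,90)
f=grab_frame("wrist");cv2.imwrite("pics/wrist3.png",f["color"])
print(w2px(f,(534.5,-219.5,46)))
```

```text
now 4.1 [ 533.9 -218.8   22.2] [-179.8   -0.2   89.9] F [ 0.9  0.5 -0.4] w 91.2 q [-23.  29. 103.   0.  48. -23.]
rows total 1
{'dx': np.float64(-0.03), 'dy': np.float64(0.03), 'dz': np.float64(0.81), 'yaw': np.float64(-0.01)}
[[249.80866522 255.5069663 ]]
```

View pics/wrist3.png

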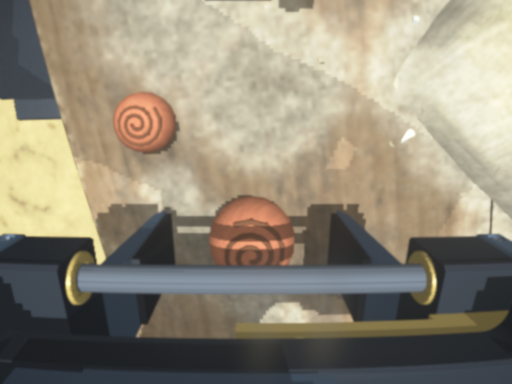

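The nodule top is near (251,250) and the prediction was (250,255), so it's centred. Next I go down 16 mm and close.

Call:
{"fn": "drive_tool", "kwargs": {
  "moves": [
    {"claw":-1,"dx":-0.03,"dy":0.03,"dz":0.5,"yaw":0},
    {"claw":-1,"dx":0,"dy":0,"dz":0.25,"yaw":0},
    {"claw":1,"dx":0,"dy":0,"dz":0,"yaw":0},
    {"claw":1,"dx":0,"dy":0,"dz":0,"yaw":0},
    {"claw":1,"dx":0,"dy":0,"dz":0,"yaw":0}
  ],
  "grip_force": 20
}}

```text
time_s: 4.78
ee_pos: [535.2, -219.8, 6.8]
ee_rot: [-179.8, -0.1, 89.9]
force: [-0.1, -0.3, -0.1]
gripper_width: 64.1
```

Call:
{"fn": "drive_tool", "kwargs": {
  "moves": [
    {"claw":1,"dx":0,"dy":0,"dz":0,"yaw":0},
    {"claw":1,"dx":0,"dy":0,"dz":0,"yaw":0}
  ]
}}

```text
time_s: 5.03
ee_pos: [535.3, -219.8, 7.1]
ee_rot: [-179.9, -0.1, 89.9]
force: [-1.1, 0.3, -1.0]
gripper_width: 48.4
```

Call:
{"fn": "drive_tool", "kwargs": {
  "moves": [
    {"claw":1,"dx":0,"dy":0,"dz":0,"yaw":0},
    {"claw":1,"dx":0,"dy":0,"dz":-0.5,"yaw":0},
    {"claw":1,"dx":0,"dy":0,"dz":-0.8,"yaw":0}
  ]
}}

```text
time_s: 5.4
ee_pos: [534.4, -219.5, 33.3]
ee_rot: [-179.7, -0.2, 89.9]
force: [-0.7, 0.8, -1.5]
gripper_width: 48.4
```

Call:
{"fn": "drive_tool", "kwargs": {
  "moves": [
    {"claw":1,"dx":0,"dy":0,"dz":-0.9,"yaw":0},
    {"claw":1,"dx":0,"dy":0,"dz":-0.9,"yaw":0},
    {"claw":1,"dx":0,"dy":0,"dz":-0.9,"yaw":0},
    {"claw":1,"dx":0,"dy":0,"dz":-0.9,"yaw":0},
    {"claw":1,"dx":0,"dy":0,"dz":-0.9,"yaw":0}
  ]
}}

```text
time_s: 6.02
ee_pos: [535.6, -220.1, 132.2]
ee_rot: [180.0, -0.1, 89.9]
force: [0.3, -0.4, -0.7]
gripper_width: 48.6
```

Run:
```python
from h import *
plan(552.5,-402.5,125,90)
f=grab_frame("wrist");cv2.imwrite("pics/wrist4.png",f["color"])
f=grab_frame("top");cv2.imwrite("pics/top4.png",f["color"][130:260,200:400])
```

```text
now 6.03 [ 535.6 -220.1  132.2] [ 1.80e+02 -1.00e-01  8.99e+01] F [ 0.3 -0.4 -0.7] w 48.6 q [-24.  22.  96.   0.  62. -23.]
rows total 10
{'dx': np.float64(-0.91), 'dy': np.float64(0.09), 'dz': np.float64(0.04), 'yaw': np.float64(-0.0)}
{'dx': np.float64(-0.91), 'dy': np.float64(0.09), 'dz': np.float64(0.04), 'yaw': np.float64(-0.0)}
{'dx': np.float64(-0.91), 'dy': np.float64(0.09), 'dz': np.float64(0.04), 'yaw': np.float64(-0.0)}
{'dx': np.float64(-0.91), 'dy': np.float64(0.09), 'dz': np.float64(0.04), 'yaw': np.float64(-0.0)}
{'dx': np.float64(-0.91), 'dy': np.float64(0.09), 'dz': np.float64(0.04), 'yaw': np.float64(-0.0)}
```

View pics/wrist4.png

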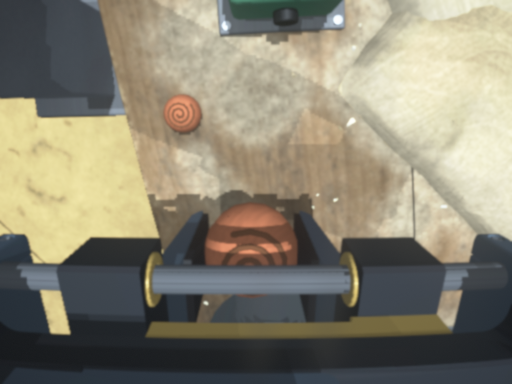

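The nodule is held between the pads at (252,240). Now I carry it over the tub.

Call:
{"fn": "drive_tool", "kwargs": {
  "moves": [
    {"claw":1,"dx":-0.6,"dy":0.05,"dz":0,"yaw":0},
    {"claw":1,"dx":-0.9,"dy":0.09,"dz":0,"yaw":0},
    {"claw":1,"dx":-0.9,"dy":0.09,"dz":0,"yaw":0},
    {"claw":1,"dx":-0.9,"dy":0.09,"dz":0,"yaw":0},
    {"claw":1,"dx":-0.9,"dy":0.09,"dz":0,"yaw":0}
  ]
}}

```text
time_s: 6.75
ee_pos: [544.4, -310.2, 131.7]
ee_rot: [179.9, -0.0, 89.9]
force: [-0.6, -0.3, -2.6]
gripper_width: 48.3
```

Call:
{"fn": "drive_tool", "kwargs": {
  "moves": [
    {"claw":1,"dx":-0.9,"dy":0.09,"dz":0,"yaw":0},
    {"claw":1,"dx":-0.9,"dy":0.09,"dz":0,"yaw":0},
    {"claw":1,"dx":-0.9,"dy":0.09,"dz":0,"yaw":0},
    {"claw":1,"dx":-0.9,"dy":0.09,"dz":0,"yaw":0},
    {"claw":1,"dx":-0.6,"dy":0.09,"dz":0,"yaw":0}
  ]
}}

```text
time_s: 7.38
ee_pos: [553.6, -401.2, 131.1]
ee_rot: [179.9, -0.0, 89.9]
force: [-0.4, 0.2, -1.4]
gripper_width: 48.6
```

Run:
```python
from h import *
plan(552.5,-402.5,125,90)
f=grab_frame("wrist")
for a in range(0,360,10):
    p=w2px(f,(552.5+72*np.cos(a/57.3),-402.5+72*np.sin(a/57.3),72))[0]
    cv2.circle(f["color"],(int(p[0]),int(p[1])),2,(0,255,0),-1)
cv2.imwrite("pics/wrist5.png",f["color"])
f=grab_frame("scene");cv2.imwrite("pics/scene5.png",f["color"])
```

```text
now 7.38 [ 553.6 -401.2  131.1] [179.9  -0.   89.9] F [-0.4  0.2 -1.4] w 48.6 q [-37.  31.  81.   0.  68. -37.]
rows total 1
{'dx': np.float64(-0.06), 'dy': np.float64(-0.06), 'dz': np.float64(0.3), 'yaw': np.float64(-0.02)}
```

View pics/wrist5.png

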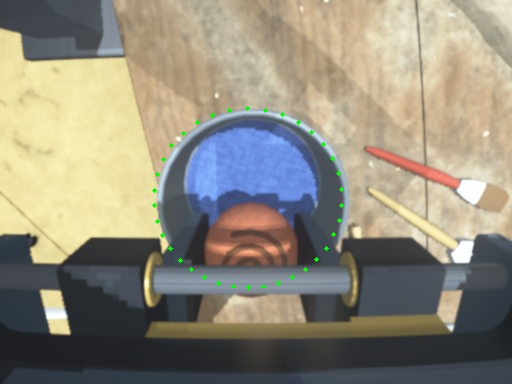

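View pics/scene5.png

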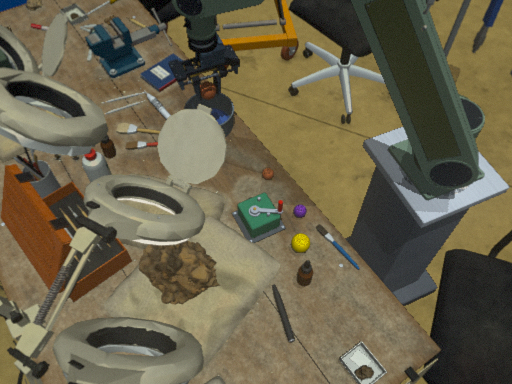

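The tub rim spans x 159–349 px, against my predicted 155–343, so the centre is about 3 mm further in +x. I'm aiming for (555,-403) and lowering.

Call:
{"fn": "drive_tool", "kwargs": {
  "moves": [
    {"claw":1,"dx":-0.1,"dy":0.07,"dz":0.6,"yaw":0},
    {"claw":1,"dx":0,"dy":0,"dz":0.8,"yaw":0},
    {"claw":1,"dx":0,"dy":0,"dz":0.8,"yaw":0},
    {"claw":1,"dx":0,"dy":0,"dz":0.8,"yaw":0},
    {"claw":1,"dx":0,"dy":0,"dz":0.5,"yaw":0}
  ]
}}

```text
time_s: 8.1
ee_pos: [554.7, -400.9, 55.5]
ee_rot: [-180.0, -0.1, 89.9]
force: [-0.2, -0.4, -0.6]
gripper_width: 48.3
```

Run:
```python
from h import *
plan(555,-403,20,90)
f=grab_frame("wrist");cv2.imwrite("pics/wrist6.png",f["color"])
```

```text
now 8.1 [ 554.7 -400.9   55.5] [-1.80e+02 -1.00e-01  8.99e+01] F [-0.2 -0.4 -0.6] w 48.3 q [-37.  35.  86.   0.  59. -37.]
rows total 2
{'dx': np.float64(-0.05), 'dy': np.float64(0.01), 'dz': np.float64(0.89), 'yaw': np.float64(-0.0)}
{'dx': np.float64(-0.05), 'dy': np.float64(0.01), 'dz': np.float64(0.89), 'yaw': np.float64(-0.0)}
```

View pics/wrist6.png

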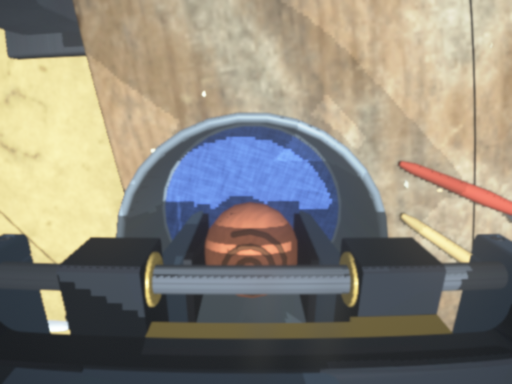

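The tub spans 118–385 px, centred on the nodule at 252. Continuing down in small steps.

Call:
{"fn": "drive_tool", "kwargs": {
  "moves": [
    {"claw":1,"dx":-0.05,"dy":0,"dz":0.6,"yaw":0},
    {"claw":1,"dx":-0.05,"dy":0,"dz":0.6,"yaw":0},
    {"claw":1,"dx":0,"dy":0,"dz":0.3,"yaw":0},
    {"claw":1,"dx":0,"dy":0,"dz":0.1,"yaw":0},
    {"claw":1,"dx":0,"dy":0,"dz":0,"yaw":0}
  ]
}}

```text
time_s: 8.78
ee_pos: [554.7, -402.9, 20.4]
ee_rot: [-179.9, -0.2, 89.9]
force: [-0.2, 0.6, -1.9]
gripper_width: 48.7
```

Call:
{"fn": "drive_tool", "kwargs": {
  "moves": [
    {"claw":1,"dx":0,"dy":0,"dz":0.15,"yaw":0},
    {"claw":1,"dx":0,"dy":0,"dz":0.08,"yaw":0},
    {"claw":1,"dx":0,"dy":0,"dz":0,"yaw":0}
  ]
}}

```text
time_s: 9.15
ee_pos: [555.2, -403.3, 16.5]
ee_rot: [180.0, -0.1, 89.9]
force: [-0.5, -0.4, -0.5]
gripper_width: 48.8
```

Call:
{"fn": "drive_tool", "kwargs": {
  "moves": [
    {"claw":1,"dx":0,"dy":0,"dz":0.1,"yaw":0},
    {"claw":1,"dx":0,"dy":0,"dz":0,"yaw":0}
  ]
}}

```text
time_s: 9.4
ee_pos: [555.2, -403.3, 14.5]
ee_rot: [180.0, -0.1, 89.9]
force: [0.2, -0.2, -0.7]
gripper_width: 48.1
```

Call:
{"fn": "drive_tool", "kwargs": {
  "moves": [
    {"claw":1,"dx":0,"dy":0,"dz":0.1,"yaw":0},
    {"claw":1,"dx":0,"dy":0,"dz":0,"yaw":0}
  ]
}}

```text
time_s: 9.65
ee_pos: [555.6, -403.6, 13.2]
ee_rot: [179.9, -0.1, 89.9]
force: [-0.9, -0.2, -0.9]
gripper_width: 48.5
```

Call:
{"fn": "drive_tool", "kwargs": {
  "moves": [
    {"claw":-0.1,"dx":0,"dy":0,"dz":0.03,"yaw":0},
    {"claw":-0.2,"dx":0,"dy":0,"dz":0,"yaw":0},
    {"claw":-0.4,"dx":0,"dy":0,"dz":0,"yaw":0},
    {"claw":-0.6,"dx":0,"dy":0,"dz":0,"yaw":0},
    {"claw":-0.6,"dx":0,"dy":0,"dz":0,"yaw":0}
  ]
}}

```text
time_s: 10.28
ee_pos: [555.7, -403.7, 12.5]
ee_rot: [179.9, -0.0, 89.9]
force: [0.7, -0.4, 0.1]
gripper_width: 73.0
```

Run:
```python
from h import *
plan(555,-403,20,90)
f=grab_frame("wrist");cv2.imwrite("pics/wrist7.png",f["color"])
```

```text
now 10.28 [ 555.7 -403.7   12.5] [179.9  -0.   89.9] F [ 0.7 -0.4  0.1] w 73.0 q [-37.  38.  88.   0.  55. -37.]
rows total 1
{'dx': np.float64(0.04), 'dy': np.float64(-0.04), 'dz': np.float64(-0.37), 'yaw': np.float64(-0.01)}
```

View pics/wrist7.png

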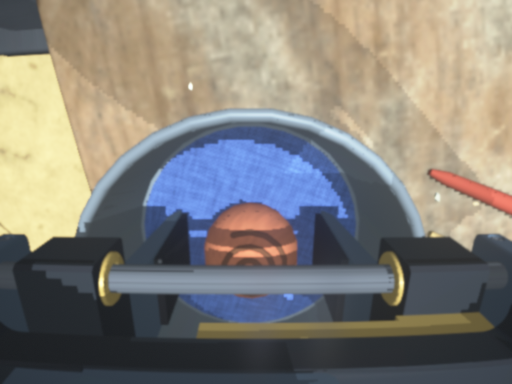

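The nodule is released at (251,240), with gaps on both sides. Lifting straight up.

Call:
{"fn": "drive_tool", "kwargs": {
  "moves": [
    {"claw":-0.6,"dx":0,"dy":0,"dz":-0.5,"yaw":0},
    {"claw":-0.6,"dx":0,"dy":0,"dz":-0.9,"yaw":0},
    {"claw":-0.6,"dx":0,"dy":0,"dz":-0.9,"yaw":0},
    {"claw":-0.6,"dx":0,"dy":0,"dz":-0.9,"yaw":0},
    {"claw":-0.6,"dx":0,"dy":0,"dz":-0.9,"yaw":0}
  ]
}}

```text
time_s: 10.95
ee_pos: [555.8, -404.0, 101.0]
ee_rot: [179.8, 0.0, 89.9]
force: [0.1, 0.0, 0.2]
gripper_width: 72.9
```

Call:
{"fn": "drive_tool", "kwargs": {
  "moves": [
    {"claw":-0.6,"dx":0,"dy":0,"dz":-0.9,"yaw":0},
    {"claw":-0.6,"dx":0,"dy":0,"dz":-0.9,"yaw":0},
    {"claw":-0.6,"dx":0,"dy":0,"dz":-0.9,"yaw":0},
    {"claw":1,"dx":0,"dy":0,"dz":-0.5,"yaw":0}
  ]
}}

```text
time_s: 11.45
ee_pos: [556.6, -404.7, 175.1]
ee_rot: [179.4, 0.3, 89.9]
force: [1.7, -0.4, -0.8]
gripper_width: 65.5
```

Run:
```python
from h import *
plan(513,40,165,90,8)
f=grab_frame("wrist");cv2.imwrite("pics/wrist8.png",f["color"])
```

```text
now 11.45 [ 556.6 -404.7  175.1] [179.4   0.3  89.9] F [ 1.7 -0.4 -0.8] w 65.5 q [-37.  30.  77.   0.  73. -37.]
rows total 23
{'dx': np.float64(0.97), 'dy': np.float64(-0.1), 'dz': np.float64(0.02), 'yaw': np.float64(-0.0)}
{'dx': np.float64(0.97), 'dy': np.float64(-0.1), 'dz': np.float64(0.02), 'yaw': np.float64(-0.0)}
{'dx': np.float64(0.97), 'dy': np.float64(-0.1), 'dz': np.float64(0.02), 'yaw': np.float64(-0.0)}
{'dx': np.float64(0.97), 'dy': np.float64(-0.1), 'dz': np.float64(0.02), 'yaw': np.float64(-0.0)}
{'dx': np.float64(0.97), 'dy': np.float64(-0.1), 'dz': np.float64(0.02), 'yaw': np.float64(-0.0)}
{'dx': np.float64(0.97), 'dy': np.float64(-0.1), 'dz': np.float64(0.02), 'yaw': np.float64(-0.0)}
{'dx': np.float64(0.97), 'dy': np.float64(-0.1), 'dz': np.float64(0.02), 'yaw': np.float64(-0.0)}
{'dx': np.float64(0.97), 'dy': np.float64(-0.1), 'dz': np.float64(0.02), 'yaw': np.float64(-0.0)}
```

View pics/wrist8.png

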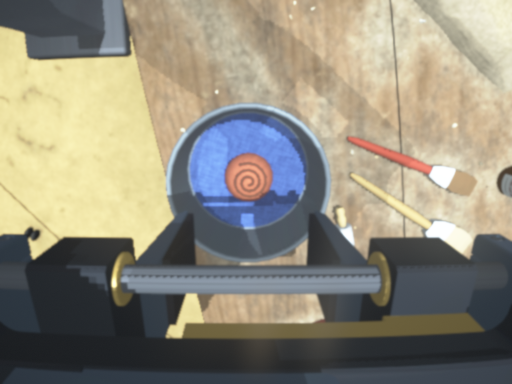

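Run:
```python
import numpy as np
D=[(18.34,89.69,257.07,-513.9,213.3),(16,94,326.5,-437.6,206.5),(16,95,463.3,-289.1,196.3),(19,93,525.6,-226.1,181.4),(24,99,534.8,-219.8,96.1),(29,103,533.9,-218.8,22.2),(22,96,535.6,-220.1,132.2),(31,81,553.6,-401.2,131.1),(35,86,554.7,-400.9,55.5),(38,88,555.7,-403.7,12.5),(30,77,556.6,-404.7,175.1)]
A=[];b=[]
for q2,q3,x,y,z in D:
    a=np.radians(q2);c=np.radians(q2+q3)
    A+=[[np.sin(a),np.sin(c),0,np.cos(c)],[np.cos(a),np.cos(c),1,-np.sin(c)]];b+=[np.hypot(x,y),z]
s,r,_,_=np.linalg.lstsq(np.array(A),np.array(b),rcond=None)
print("L1,L2,h-tool,a3",s,r)
```

```text
L1,L2,h-tool,a3 [ 583.0738296   421.70887109 -185.76794299   25.10226166] [123.84994224]
```

Run:
```python
from h import *
f=grab_frame("scene")
for h in(-200,0,100,200,300,400):print(h,w2px(f,(0,0,h)))
s=telemetry.state();q=np.radians(s["qpos"]);
for h in(100,200,300):
  e=np.array([583*np.sin(q[1])*np.cos(q[0]),583*np.sin(q[1])*np.sin(q[0]),h+583*np.cos(q[1])]);print(h,e,w2px(f,e))
cv2.imwrite("pics/scene9.png",f["color"])
```

```text
-200 [[414.80839682 199.22419359]]
0 [[433.89390015 162.86555756]]
100 [[445.20091268 141.30956727]]
200 [[457.99100052 116.91207074]]
300 [[472.57400677  89.07613485]]
400 [[489.35166193  57.02667728]]
100 [ 229.62260216 -173.23752599  607.10079882] [[383.56054626 -48.96416394]]
200 [ 229.62260216 -173.23752599  707.10079882] [[ 396.13377395 -102.35950129]]
300 [ 229.62260216 -173.23752599  807.10079882] [[ 411.30492087 -166.86391736]]
```

View pics/scene9.png

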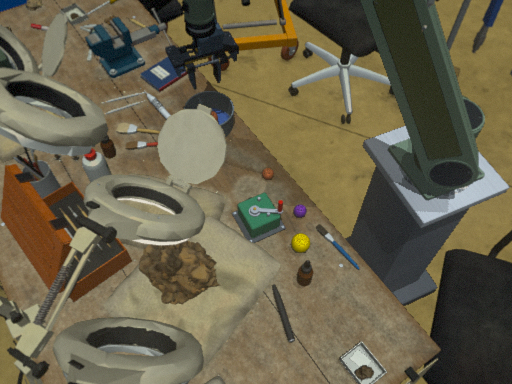

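Call:
{"fn": "drive_tool", "kwargs": {
  "moves": [
    {"claw":1,"dx":0.6,"dy":-0.1,"dz":0.1,"yaw":0},
    {"claw":1,"dx":1,"dy":-0.1,"dz":0.2,"yaw":0},
    {"claw":1,"dx":1,"dy":-0.1,"dz":0.2,"yaw":0},
    {"claw":1,"dx":1,"dy":-0.1,"dz":0.2,"yaw":0},
    {"claw":1,"dx":1,"dy":-0.1,"dz":0.2,"yaw":0}
  ]
}}

```text
time_s: 12.18
ee_pos: [543.6, -306.7, 151.1]
ee_rot: [179.8, 0.0, 89.8]
force: [0.1, -0.1, -0.2]
gripper_width: 7.6
```

Call:
{"fn": "drive_tool", "kwargs": {
  "moves": [
    {"claw":1,"dx":1,"dy":-0.1,"dz":0,"yaw":0},
    {"claw":1,"dx":1,"dy":-0.1,"dz":0,"yaw":0},
    {"claw":1,"dx":1,"dy":-0.1,"dz":0,"yaw":0},
    {"claw":1,"dx":1,"dy":-0.1,"dz":0,"yaw":0},
    {"claw":1,"dx":1,"dy":-0.1,"dz":0,"yaw":0}
  ]
}}

```text
time_s: 12.8
ee_pos: [532.0, -198.9, 149.7]
ee_rot: [179.9, -0.1, 89.9]
force: [0.0, -0.0, -0.5]
gripper_width: 0.6
```

Call:
{"fn": "drive_tool", "kwargs": {
  "moves": [
    {"claw":1,"dx":1,"dy":-0.1,"dz":0,"yaw":0},
    {"claw":1,"dx":1,"dy":-0.1,"dz":0,"yaw":0},
    {"claw":1,"dx":1,"dy":-0.1,"dz":0,"yaw":0}
  ]
}}

```text
time_s: 13.18
ee_pos: [525.9, -134.7, 150.2]
ee_rot: [179.9, -0.1, 89.9]
force: [-0.5, 0.3, -0.0]
gripper_width: 0.8
```

Run:
```python
from h import *
plan(510,45,148,90,12)
f=grab_frame("wrist");cv2.imwrite("pics/wrist9.png",f["color"])
```

```text
now 13.18 [ 525.9 -134.7  150.2] [ 1.799e+02 -1.000e-01  8.990e+01] F [-0.5  0.3 -0. ] w 0.8 q [-16.  18. 100.   0.  62. -16.]
rows total 10
{'dx': np.float64(0.9), 'dy': np.float64(-0.08), 'dz': np.float64(0.01), 'yaw': np.float64(-0.0)}
{'dx': np.float64(0.9), 'dy': np.float64(-0.08), 'dz': np.float64(0.01), 'yaw': np.float64(-0.0)}
{'dx': np.float64(0.9), 'dy': np.float64(-0.08), 'dz': np.float64(0.01), 'yaw': np.float64(-0.0)}
{'dx': np.float64(0.9), 'dy': np.float64(-0.08), 'dz': np.float64(0.01), 'yaw': np.float64(-0.0)}
{'dx': np.float64(0.9), 'dy': np.float64(-0.08), 'dz': np.float64(0.01), 'yaw': np.float64(-0.0)}
{'dx': np.float64(0.9), 'dy': np.float64(-0.08), 'dz': np.float64(0.01), 'yaw': np.float64(-0.0)}
{'dx': np.float64(0.9), 'dy': np.float64(-0.08), 'dz': np.float64(0.01), 'yaw': np.float64(-0.0)}
{'dx': np.float64(0.9), 'dy': np.float64(-0.08), 'dz': np.float64(0.01), 'yaw': np.float64(-0.0)}
{'dx': np.float64(0.9), 'dy': np.float64(-0.08), 'dz': np.float64(0.01), 'yaw': np.float64(-0.0)}
{'dx': np.float64(0.9), 'dy': np.float64(-0.08), 'dz': np.float64(0.01), 'yaw': np.float64(-0.0)}
```

View pics/wrist9.png

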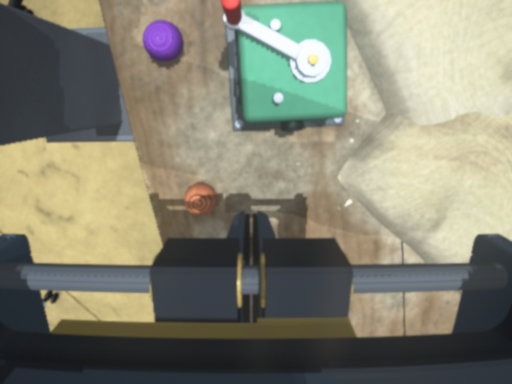

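The wrist view shows the post top at about (231,3) and the hub at (312,60). Checking both against my earlier estimate.

Run:
```python
from h import *
f=grab_frame("wrist")
print(px2w(f,231,3,114),px2w(f,312,60,76))
```

```text
[514.63548439   1.14231424 114.        ] [571.0966428  -26.72567553  76.        ]
```

Call:
{"fn": "drive_tool", "kwargs": {
  "moves": [
    {"claw":1,"dx":0.8,"dy":-0.08,"dz":0,"yaw":0},
    {"claw":1,"dx":0.9,"dy":-0.08,"dz":0,"yaw":0},
    {"claw":1,"dx":0.9,"dy":-0.08,"dz":0,"yaw":0},
    {"claw":1,"dx":0.9,"dy":-0.08,"dz":0,"yaw":0},
    {"claw":1,"dx":0.9,"dy":-0.08,"dz":0,"yaw":0}
  ]
}}

```text
time_s: 13.9
ee_pos: [517.5, -41.4, 150.3]
ee_rot: [179.9, -0.1, 89.9]
force: [-0.1, -0.1, 0.5]
gripper_width: 0.4
```

Call:
{"fn": "drive_tool", "kwargs": {
  "moves": [
    {"claw":1,"dx":0.9,"dy":-0.08,"dz":0,"yaw":0},
    {"claw":1,"dx":0.9,"dy":-0.08,"dz":0,"yaw":0},
    {"claw":1,"dx":0.9,"dy":-0.08,"dz":0,"yaw":0},
    {"claw":1,"dx":0.9,"dy":-0.08,"dz":0,"yaw":0},
    {"claw":1,"dx":0.8,"dy":-0.08,"dz":0,"yaw":0}
  ]
}}

```text
time_s: 14.52
ee_pos: [509.0, 53.4, 150.6]
ee_rot: [179.9, -0.1, 89.9]
force: [0.3, -0.2, -0.6]
gripper_width: 0.4
```

Run:
```python
from h import *
plan(508,48,88,90,12)
f=grab_frame("wrist");cv2.imwrite("pics/wrist10.png",f["color"])
f=grab_frame("top");cv2.imwrite("pics/top10.png",f["color"])
```

```text
now 14.53 [509.   53.4 150.6] [ 1.799e+02 -1.000e-01  8.990e+01] F [ 0.3 -0.2 -0.6] w 0.4 q [  5.  16. 103.   0.  61.   5.]
rows total 4
{'dx': np.float64(-0.07), 'dy': np.float64(-0.01), 'dz': np.float64(0.78), 'yaw': np.float64(-0.0)}
{'dx': np.float64(-0.07), 'dy': np.float64(-0.01), 'dz': np.float64(0.78), 'yaw': np.float64(-0.0)}
{'dx': np.float64(-0.07), 'dy': np.float64(-0.01), 'dz': np.float64(0.78), 'yaw': np.float64(-0.0)}
{'dx': np.float64(-0.07), 'dy': np.float64(-0.01), 'dz': np.float64(0.78), 'yaw': np.float64(-0.0)}
```

View pics/wrist10.png

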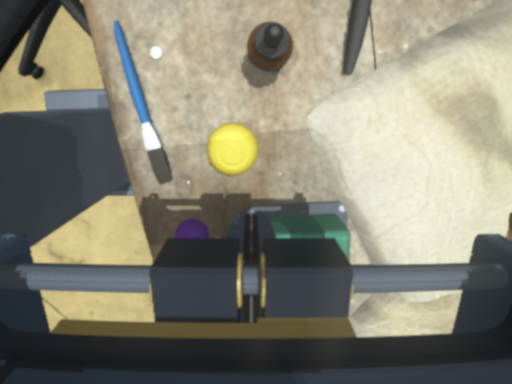

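View pics/top10.png

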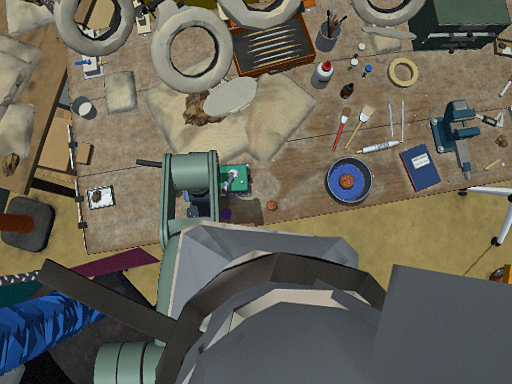

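Both views agree: the nodule is in the tub at top (347,181), and the fingers are left of the post. Lowering to about z 88.

Call:
{"fn": "drive_tool", "kwargs": {
  "moves": [
    {"claw":1,"dx":0,"dy":0,"dz":0.6,"yaw":0},
    {"claw":1,"dx":0,"dy":0,"dz":0.8,"yaw":0},
    {"claw":1,"dx":0,"dy":0,"dz":0.8,"yaw":0},
    {"claw":1,"dx":0,"dy":0,"dz":0.5,"yaw":0},
    {"claw":1,"dx":0,"dy":0,"dz":0.1,"yaw":0}
  ]
}}

```text
time_s: 15.25
ee_pos: [508.6, 51.8, 90.5]
ee_rot: [180.0, -0.1, 89.9]
force: [0.4, -0.2, 0.7]
gripper_width: 0.6
```

Call:
{"fn": "drive_tool", "kwargs": {
  "moves": [
    {"claw":1,"dx":-0.5,"dy":0,"dz":0,"yaw":0},
    {"claw":1,"dx":-0.5,"dy":0,"dz":0,"yaw":0},
    {"claw":1,"dx":-0.2,"dy":0,"dz":0,"yaw":0}
  ]
}}

```text
time_s: 15.62
ee_pos: [509.3, 25.9, 91.2]
ee_rot: [179.9, -0.1, 89.9]
force: [-1.8, 3.6, 1.0]
gripper_width: 0.7
```

Call:
{"fn": "drive_tool", "kwargs": {
  "moves": [
    {"claw":1,"dx":-0.7,"dy":0,"dz":0,"yaw":0},
    {"claw":1,"dx":-0.7,"dy":0.05,"dz":0,"yaw":0},
    {"claw":1,"dx":-0.7,"dy":0.05,"dz":0,"yaw":0},
    {"claw":1,"dx":-0.5,"dy":0.05,"dz":0,"yaw":0}
  ]
}}

```text
time_s: 16.12
ee_pos: [508.8, -24.9, 91.1]
ee_rot: [-179.8, -0.5, 89.7]
force: [2.7, 7.2, -1.5]
gripper_width: 0.7
```

Call:
{"fn": "drive_tool", "kwargs": {
  "moves": [
    {"claw":1,"dx":-0.3,"dy":0.1,"dz":0,"yaw":0},
    {"claw":1,"dx":-0.2,"dy":0.1,"dz":0,"yaw":0}
  ]
}}

```text
time_s: 16.38
ee_pos: [512.6, -34.6, 91.1]
ee_rot: [-179.8, -0.7, 89.5]
force: [-1.9, 5.8, 1.0]
gripper_width: 0.6
```

Call:
{"fn": "drive_tool", "kwargs": {
  "moves": [
    {"claw":1,"dx":-0.2,"dy":0,"dz":0,"yaw":0},
    {"claw":1,"dx":-0.1,"dy":0,"dz":0,"yaw":0}
  ]
}}

```text
time_s: 16.62
ee_pos: [514.8, -38.9, 91.2]
ee_rot: [180.0, -1.1, 89.4]
force: [1.8, 7.7, -1.3]
gripper_width: 0.0
```

Call:
{"fn": "drive_tool", "kwargs": {
  "moves": [
    {"claw":1,"dx":-0.15,"dy":0,"dz":0,"yaw":0},
    {"claw":1,"dx":-0.15,"dy":0,"dz":0,"yaw":0}
  ]
}}

```text
time_s: 16.88
ee_pos: [515.2, -39.6, 91.3]
ee_rot: [180.0, -1.8, 89.1]
force: [-0.3, 15.8, 1.4]
gripper_width: 0.4
```

Call:
{"fn": "drive_tool", "kwargs": {
  "moves": [
    {"claw":1,"dx":-0.2,"dy":0,"dz":0,"yaw":0}
  ]
}}

```text
time_s: 17.0
ee_pos: [515.3, -39.7, 91.4]
ee_rot: [180.0, -2.3, 88.9]
force: [0.6, 19.2, 1.2]
gripper_width: 0.5
```

The force rises to 19 N with no further motion at y = -39.7, where I predicted the stop at -40, so the lever is at its stop. Retreating to let it spring back.

Call:
{"fn": "drive_tool", "kwargs": {
  "moves": [
    {"claw":1,"dx":0.8,"dy":-0.05,"dz":0,"yaw":0},
    {"claw":1,"dx":1,"dy":-0.1,"dz":0,"yaw":0},
    {"claw":1,"dx":1,"dy":-0.1,"dz":0,"yaw":0},
    {"claw":1,"dx":1,"dy":0,"dz":0,"yaw":0},
    {"claw":1,"dx":0.8,"dy":0,"dz":0,"yaw":0}
  ]
}}

```text
time_s: 17.62
ee_pos: [513.0, 52.7, 95.7]
ee_rot: [179.9, -2.2, 88.8]
force: [0.4, -0.5, 0.2]
gripper_width: 0.6
```

Call:
{"fn": "drive_tool", "kwargs": {
  "moves": [
    {"claw":1,"dx":0.1,"dy":0,"dz":-0.8,"yaw":0},
    {"claw":1,"dx":0,"dy":0,"dz":-0.9,"yaw":0},
    {"claw":1,"dx":0,"dy":0,"dz":-0.9,"yaw":0},
    {"claw":1,"dx":0,"dy":0,"dz":-0.5,"yaw":0},
    {"claw":1,"dx":0,"dy":0,"dz":0,"yaw":0}
  ]
}}

```text
time_s: 18.25
ee_pos: [514.0, 51.4, 159.6]
ee_rot: [179.7, -2.0, 88.9]
force: [0.1, 0.6, 0.1]
gripper_width: 0.3
```

Run:
```python
from h import *
plan(510,50,150,90,1)
f=grab_frame("scene");cv2.imwrite("pics/s11.png",cv2.resize(f["color"][60:300,150:350],None,fx=2.5,fy=2.5,interpolation=cv2.INTER_CUBIC))
f=grab_frame("top");cv2.imwrite("pics/t11.png",cv2.resize(f["color"][145:225,160:385],None,fx=3.5,fy=3.5,interpolation=cv2.INTER_CUBIC))
```

```text
now 18.25 [514.   51.4 159.6] [179.7  -2.   88.9] F [0.1 0.6 0.1] w 0.3 q [  3.  15. 102.   2.  62.   3.]
rows total 1
{'dx': np.float64(-0.07), 'dy': np.float64(-0.2), 'dz': np.float64(0.48), 'yaw': np.float64(-0.12)}
```

View pics/s11.png

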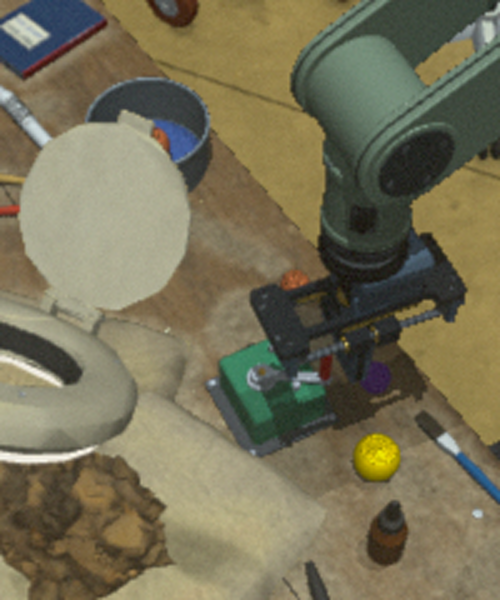

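View pics/t11.png

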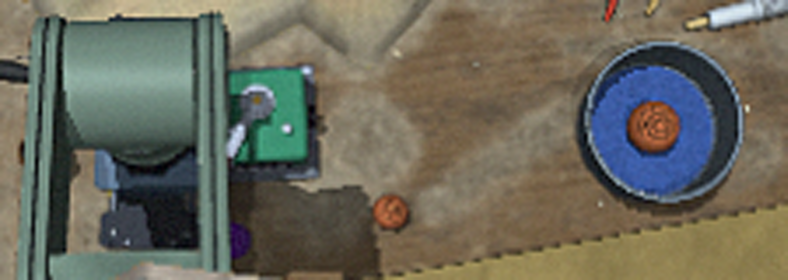

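The lever is back pointing left-front as at the start. The nodule is in the tub (655,125 in the crop) with the rim unmoved, and the bottle is standing. I'm opening the fingers slightly in free air, then handing in.

Call:
{"fn": "drive_tool", "kwargs": {
  "moves": [
    {"claw":0.3,"dx":0,"dy":0,"dz":-0.3,"yaw":0},
    {"claw":0.3,"dx":0,"dy":0,"dz":0,"yaw":0},
    {"claw":0.3,"dx":0,"dy":0,"dz":0,"yaw":0},
    {"claw":0.3,"dx":0,"dy":0,"dz":0,"yaw":0}
  ]
}}

```text
time_s: 18.85
ee_pos: [512.4, 51.1, 163.4]
ee_rot: [-179.9, -2.0, 88.9]
force: [0.4, -0.8, -0.2]
gripper_width: 31.7
```

Run:
```python
from h import *
plan(510,50,150,90,1)
print(job.job_done())
```

```text
now 18.85 [512.4  51.1 163.4] [-179.9   -2.    88.9] F [ 0.4 -0.8 -0.2] w 31.7 q [  3.  15. 102.   2.  63.   3.]
rows total 1
{'dx': np.float64(-0.06), 'dy': np.float64(-0.12), 'dz': np.float64(0.67), 'yaw': np.float64(-0.12)}
the job is handed in; nothing more can be done
None
```

I lowered the large reddish-brown nodule onto the felt in the tub and let go of it. Then I swung the lever to its stop and let it spring back, and handed the job in at about 18.9 s of the 51 s allowed; it reports no verdict.

- **Lever stop:** the side force rose to 19 N with no further motion at y = -39.7 mm, where I had predicted the stop at -40 mm.
- **Last pictures:** the nodule lies near the middle of the tub, the tub rim has not moved, and the dropper bottle is standing. The lever points as it did at the start. In the top view the arm hid the post itself, so I judged rest from the lever arm there and the post in the scene view.
- **Final state:** the gripper hangs free about 50 mm above the post, with wrist force under 1 N.
- **Disagreements:** the wrist and top cameras differed by about 2–3 mm on the nodule and tub centres, and I corrected for it before lowering. One move call was refused because of missing keys, and nothing moved.

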